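Slide a module along the rail into the test pocket

TASK

Push the green module across the jig plate until its long side lies flat against the steel rail, well before it reaches the pocket; then slide it along the rail, keeping it against the rail, into the black corner pocket until it is fully home against the end stop and flat against the rail. Only push it with the fingers (do not lift or tip it), leave the other things where they are, and finish with the fingers off everything.

Things in the scene. Friction and masses are not known exactly. Their poses are not given: they have to be found in the camera images.
- jig: fixed jig: aluminium plate 190 x 360 mm, 10 mm thick, on the worktop; place and yaw vary. Origin: centre of the plate's underside, z up. A straight steel rail runs along y on its whole +x (far) edge, inner face at x = +80 mm, 18 mm high above the plate. The corner pocket (black walls, orange floor) is where the rail meets the end stop at the +y end.
- module: green potted module, loose, a plain box 40 mm (its x) x 100 mm (its y) x 26 mm high, 60 to 130 g. Origin: centre of its underside, z up. It starts flat on the jig plate clear of rail and pocket, turned up to 0.35 rad from the rail. Flat against the rail its origin is at jig x = 60 mm; fully home also at y = 115 mm, 55 mm of its length then standing out of the keeper.
- pocket_corner (a point): inner corner of the pocket on the plate's top (jig x 80, y 165, z 10 mm); axes as the jig. End stop: face at jig y = 165, x = 12 to 80 mm. Keeper wall parallel to the rail: face at x = 36, 12 thick, y = 120 to 165; both 18 mm high. The keeper's flared lip (y = 105 to 120, out to x = 17) widens the mouth. The pocket is 44 mm wide for the 40 mm module.
- flange: bystander: pale grey vacuum flange stub, 52 mm wide, 38 mm high, standing on the plate beside the pocket, outside the keeper. Origin: centre of its underside
- weight: bystander: grey metal weight with a knob, 42 mm wide, 56 mm high, on the worktop beyond the pocket end of the jig. Origin: centre of its underside
- tee: bystander: brass tee fitting 37 x 58 x 17 mm on the worktop beyond the pocket end of the jig. Origin: centre of its underside
- driver: bystander: green screwdriver 33 x 183 x 36 mm lying on the worktop behind the rail, along it. Origin: centre of its underside

How it is judged:
On the way:
1. the module lies flat against the rail (within 4 mm and 0.06 rad) while its front end is still outside the pocket (origin at jig y under 60 mm) (x of module in the frame of jig above 0.056 m and angle between the y axis of module and the y axis of jig, either way round below 0.06 rad and y of module in the frame of jig below 0.06 m and z of module in the frame of jig below 0.014 m), for 0.2 s.
At the end, for the whole second after the job is handed in: the module lies flat on the plate in the pocket, at rest, within 3 mm of touching the end stop and within 3 mm of touching the rail, parallel to the rail within 0.06 rad, the robot clear of everything (x of module in the frame of jig between 0.057 and 0.063 m and y of module in the frame of jig between 0.112 and 0.118 m and angle between the y axis of module and the y axis of jig, either way round below 0.06 rad and z of module in the frame of jig below 0.014 m and angle between module's own z axis and vertical below 0.08 rad and linear speed of module below 0.01 m/s).
It fails at once if the module is lifted more than 8 mm off the plate or tipped (z of module in the frame of jig above 0.018 m or angle between module's own z axis and vertical above 0.25 rad).
It fails at once if the module approaches or enters the pocket (origin past jig y = 40 mm) more than 8 mm off the rail (y of module in the frame of jig above 0.04 m and x of module in the frame of jig below 0.052 m).
It fails at once if the flange stub, weight, brass tee or green screwdriver is moved more than 20 mm (distance of any of flange, weight, tee, driver from where it was at the start of the episode above 0.02 m).
It also fails if it takes over 51 s, if anything falls off the work surface, if the arm or the gripper's body presses on something with over 40 N, if the wrist force passes 120 N, or if a joint passes its speed limit or range.

ROBOT

A 6-joint arm with a two-finger parallel gripper is mounted at the origin on a cart in front of the work surface, level with it; the furniture and walls round the work are solid. World frame = base frame: x ahead of the robot, y to its left, z up, the work surface at z = 0. Lengths are in m, angles in rad, forces in N, time in s.
With the tool pointing down it reaches from about 0.35 to 0.775 m from the base axis. Payload 7.3 kg.
Tool frame: the origin (TCP) lies on the centre line of the jaws, within the pads' length; the fingertips stand 17 mm ahead of it and the grasp point (between the pads) lies 2 mm behind it (robot.tip_extent is the distance from the TCP to the fingertips, in m); z points along the fingers, y is the line along which they close (so a half turn about z gives the same grasp; the last joint's range is limited). The gripper opens to 92 mm and grips with 3 to 60 N. Pads are 19 mm wide; open, the fingers measure 130 mm over their backs; the gripper's body (75 mm by 190 mm) begins 47 mm behind the grasp point.
Start: joints at [1.106, 0.342, 1.524, -0, 1.275, -0.146], TCP at [0.165, 0.499, 0.244] pointing down, gripper open.
Joint ranges: [-2.53, 2.53], [-0.77, 2.02], [0.04, 2.7], [-1, 4.14], [0.28, 2.66], [-3.11, 3.11]. Speed limits (rad/s): [2.57, 2.57, 3.14, 3.14, 3.14, 3.14].

INTERFACE

Orientations are given as [roll, pitch, yaw] about the fixed x, y, z axes, in that order (R = Rz(yaw) Ry(pitch) Rx(roll)).
In Python, from cell import robot gives the robot as it stands.
- The arm moves only by the tool step_arm, never from a script. Its argument "motion" is a list of rows, each a list of 2 entries, a list of its own where there are three numbers: the shift along the tool's x, y, z in units of 60 mm (1.0 is 60 mm), then the turn about the tool's z in rad. In form: [[[x, y, z], spin], ...]. A call has 1 to 10 rows; each row is the pose to reach, as a shift and turn from the pose commanded when the call began, along the tool's axes at that moment; what a row does not reach only later rows make up. A row lasts 1/8 s, in which the tool goes at most 62.5 mm and 10.7 degrees, less where a joint would pass 70% of its speed; a pose out of reach is approached as far as the arm can. A call with a gripper value outside its range is refused whole. "hand" is the closure in counts, from 0 (fully open) to 255 (shut), set as the call begins (left out, the last holds). The fingers move at their own pace and stop on an object; "squeeze" is the grip in N (left out, the last holds). Time passes only in rows, so rows that repeat a pose let the fingers close. It gives the time, the measured TCP pose, the force, the opening and the grip force at its end, in the units of the state.
- robot.observe(): the state, without advancing time (a new reading comes with each control period).
- robot.read_camera(name): name is "scene" or "top" or "wrist"; returns a dict with "pixels" (400x640x3 uint8, red, green, blue), "intrinsics" (3x3 intrinsics, pixels), "k1" (the pictures are not rectified: a ray, as slopes to the right and down, at radius r is drawn at 1 + k1 r^2 times it, then the intrinsics apply), "xyz" and "rotation" of the camera in the world; the wrist camera has in their place "T_tool_cam" (4x4, takes a point from camera to tool coordinates, whose origin is the TCP and whose axes are the flange's). Camera axes: x right, y up, looking along -z (the intrinsics and any distortion apply to the point x, -y, -z); pixel columns grow to the right and rows downward; lengths in m; the calibration is good to about 2 mm. A picture is of the moment at which its call begins: read the wrist's pose just before it. There is no depth.
- robot.hand_in(): hands the job in; it is judged then, once.
The state is a dict: "time": time; "qpos": joint angles; "qvel": joint speeds; "joint_efforts": joint torques, N m; "tool_pos": TCP position; "tool_rot": TCP orientation; "contact_force": force on the tool from outside, world axes, zero at the start; "torque": the same for the moment, N m; "opening": finger opening in m; "grip_force": force on a finger pad.
Only numpy, scipy, OpenCV 4.12 (cv2) and the standard library are available. Lean on these libraries where they do the work, as an engineer would, in place of code of your own. Each camera call takes 0.05 s, during which the arm holds its last target. There are 200 camera calls.

## Working session

There is one attempt and no reset: what is moved stays moved. The work goes in short steps, Python scripts to look and compute and a tool call to move; the robot and the scene stay as the last step left them, time stands still between calls to the robot, and variables do not carry over. Pictures are saved under pics/ and viewed, at most 10 in all, crops included, and the job is handed in when it is done.

Besides the shell and the picture viewer there is one more tool, called as name([rows], argument=value, ...), one row to a line, values as JSON. step_arm: Moves the arm, as the interface text tells. Its arguments: {"type":"object","properties":{"motion":{"type":"array"},"hand":{"type":"number"},"squeeze":{"type":"number"}},"required":["motion"]}

```bash
mkdir -p pics; cat > h.py <<'E'
import numpy as np, cv2
from cell import robot
from scipy.spatial.transform import Rotation as R
def snap(name,fn):
    s=robot.observe(); c=robot.read_camera(name)
    cv2.imwrite('pics/'+fn,c['pixels'][:,:,::-1]); return s,c
def pose(s,c):
    if 'T_tool_cam' in c:
        T=np.eye(4);q=np.array(s['tool_rot']);T[:3,:3]=R.from_euler('xyz',q).as_matrix() if q.size==3 else q.reshape(3,3)
        T[:3,3]=s['tool_pos'];T=T@np.array(c['T_tool_cam']);return T[:3,:3],T[:3,3]
    r=np.array(c['rotation']);r=R.from_euler('xyz',r).as_matrix() if r.size==3 else r
    return r,np.array(c['xyz'])
def px2w(s,c,uv,z):
    r,p=pose(s,c);K=np.array(c['intrinsics']);out=[]
    for (u,v) in uv:
        d=np.array([(u-K[0,2])/K[0,0],(v-K[1,2])/K[1,1]]);x=d.copy()
        for _ in range(20): x=d/(1+c['k1']*(x@x))
        w=r@np.array([x[0],-x[1],-1]);out.append(p+w*(z-p[2])/w[2])
    return np.array(out)
E
python3 - <<'E'
from h import *
import pickle
s,c=snap('top','top1.png');pickle.dump((s,c),open('top1.pkl','wb'))
print({k:v for k,v in c.items() if k!='pixels'});print(s)
E
```

```text
{'intrinsics': array([[405.4056595 ,   0.        , 315.48025215],
       [  0.        , 405.4056595 , 197.73519408],
       [  0.        ,   0.        ,   1.        ]]), 'k1': -0.07556226328020398, 'xyz': array([0.49543557, 0.28987484, 0.99380327]), 'rotation': array([ 0.07514554,  0.00235915, -1.5786264 ])}
{'time': 0.0, 'qpos': array([ 1.10601034e+00,  3.42759780e-01,  1.52502419e+00, -1.97479485e-05,
        1.27541172e+00, -1.46002531e-01]), 'qvel': array([-0.00143006, -0.00046447,  0.00148069,  0.000486  , -0.00044519,
       -0.00109579]), 'joint_efforts': array([-8.62434317e-04, -4.31244385e+01, -2.44219422e+01,  7.15573551e-02,
        5.60223078e-02, -1.40201573e-04]), 'tool_pos': array([0.1643505 , 0.49820261, 0.24302322]), 'tool_rot': array([-3.14000393e+00, -2.14533078e-04,  2.82281479e+00]), 'contact_force': array([ 0.05200197, -0.59231002,  0.18809107]), 'torque': array([ 0.01453997,  0.00949727, -0.00660038]), 'grip_force': 0.0, 'opening': 0.09202263091151867}
```

View pics/top1.png

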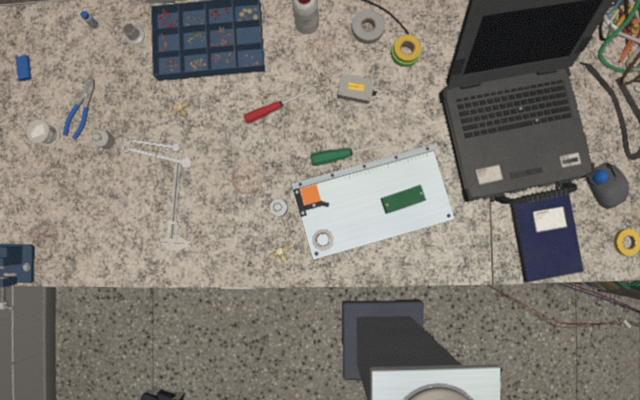

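The jig spans roughly px (293–453, 150–260), with the rail on its upper edge. The pocket is at (311,195), the module at (403,200) and the flange at (322,240). Next I'll enlarge this area.

```bash
python3 - <<'E'
import cv2
a=cv2.imread('pics/top1.png')[140:265,280:460];cv2.imwrite('pics/c1.png',cv2.resize(a,None,fx=4.4,fy=4.4,interpolation=cv2.INTER_CUBIC))
E
```

```text
(no output)
```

View pics/c1.png

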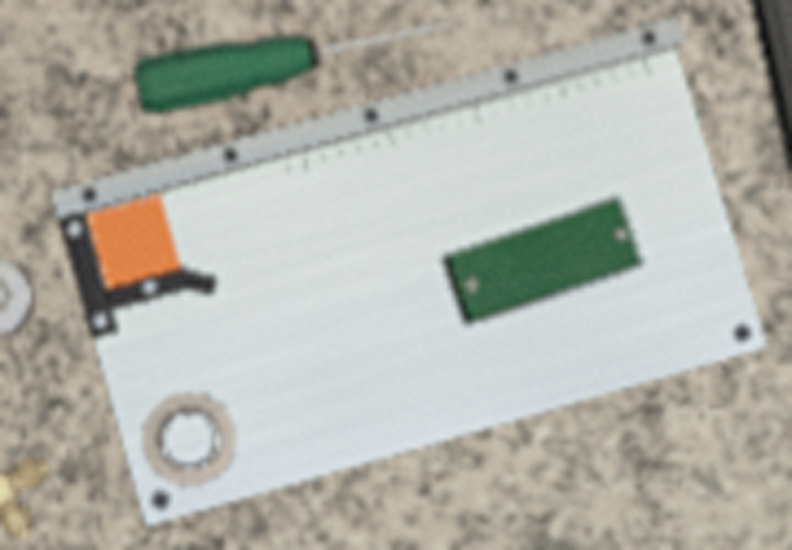

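```bash
cat > m.py <<'E'
import pickle
from h import *
from scipy.optimize import least_squares
s,c=pickle.load(open('top1.pkl','rb'))
f=lambda L,z: px2w(s,c,[(280+(u+.5)/4.4-.5,140+(v+.5)/4.4-.5) for u,v in L],z)[:,:2]
P=np.vstack([f([(148,524),(765,346)],.010),f([(680,20),(52,190)],.028)])
J=np.array([[-95,180],[-95,-180],[95,-180],[95,180]])/1000.
def fit(J,P):
    r=lambda q:((J@np.array([[np.cos(q[2]),np.sin(q[2])],[-np.sin(q[2]),np.cos(q[2])]])+q[:2])-P).ravel()
    o=least_squares(r,[P[:,0].mean(),P[:,1].mean(),0]);return o.x,r(o.x).reshape(-1,2)*1000
q,e=fit(J,P);print('jig',q,e.round(1))
M=f([(446,257),(618,198),(641,264),(468,322)],.036)
Jm=np.array([[20,50],[20,-50],[-20,-50],[-20,50]])/1000.
m,e=fit(Jm,M);print('mod',m,e.round(1))
Rq=np.array([[np.cos(q[2]),-np.sin(q[2])],[np.sin(q[2]),np.cos(q[2])]])
print('mod in jig',(Rq.T@(m[:2]-q[:2])*1000).round(1),m[2]-q[2])
print('flange',Rq.T@(f([(189,437)],.038)[0]-q[:2]),'orange',(f([(88,213),(160,196),(180,268),(108,288)],.010)-q[:2])@Rq)
print('driver',(f([(136,85),(315,52)],.018)-q[:2])@Rq)
E
python3 m.py
```

```text
jig [0.55992551 0.15096155 0.26379202] [[-0.9  1.8]
 [-1.4 -2.3]
 [ 2.1 -0.1]
 [ 0.2  0.6]]
mod [0.56351214 0.08328378 0.31521122] [[ 1.4  0.9]
 [ 1.1  0.2]
 [-1.  -0.7]
 [-1.5 -0.3]]
mod in jig [-14.2 -66.3] 0.05141920209384604
flange [-0.05403297  0.14378367] orange [[0.07920545 0.16418667]
 [0.07761197 0.12320659]
 [0.03609414 0.12329679]
 [0.03610541 0.16459029]]
driver [[0.13979891 0.11964781]
 [0.13102941 0.01915426]]
```

```bash
cat > g.py <<'E'
from h import *
import sys
JIG=[0.5599,0.1510,0.2638]
def goal(jx,jy,z,phi,s=None,JIG=JIG):
    # jx,jy mm in jig, z TCP world mm, phi: tool-y angle from jig y
    s=s or robot.observe();a=JIG[2];r=R.from_euler('z',a).as_matrix()[:2,:2]
    w=np.r_[r@[jx/1000,jy/1000]+JIG[:2],z/1000]
    T=R.from_euler('xyz',s['tool_rot']).as_matrix()
    cur=np.arctan2(T[1,1],T[0,1]);d=(a+np.pi/2+phi-cur+np.pi)%(2*np.pi)-np.pi
    p=r.T@(s['tool_pos'][:2]-JIG[:2])*1000
    print('now jig',p.round(1),'z',round(s['tool_pos'][2]*1000,1),'| goal w',w.round(3),'shift',(T.T@(w-s['tool_pos'])/.06).round(3),'spin',round(-d,3),'t',s['time'].round(2) if hasattr(s['time'],'round') else s['time'],'F',s['contact_force'].round(1))
if __name__=='__main__': goal(*map(float,sys.argv[1:5]))
E
python3 g.py -70 -66 150 0
```

```text
now jig [-291.3  438.3] z 243.1 | goal w [0.51  0.069 0.15 ] shift [-7.705 -4.987  1.557] spin -0.583 t 0.05 F [-0.1 -0.1 -0. ]
```

step_arm([
  [[-0.8, -0.5, 0], -0.1],
  [[-1.6, -1.0, 0], -0.2],
  [[-2.4, -1.5, 0.2], -0.3],
  [[-3.2, -2.1, 0.4], -0.4],
  [[-4.0, -2.6, 0.6], -0.5],
  [[-4.8, -3.1, 0.8], -0.58],
  [[-5.6, -3.6, 1.0], -0.58],
  [[-6.4, -4.1, 1.2], -0.58],
  [[-7.1, -4.6, 1.4], -0.58],
  [[-7.7, -4.99, 1.56], -0.583],
], hand=115)

```text
time: 1.3
tool_pos: [0.51, 0.0676, 0.1492]
tool_rot: [3.141, -0.001, -2.878]
contact_force: [-0.3, 0.4, -0.3]
opening: 0.0504
grip_force: 0.0
```

step_arm([
  [[0, 0, 0], 0],
  [[0, 0, 0], 0],
])

```text
time: 1.55
tool_pos: [0.5087, 0.0697, 0.1497]
tool_rot: [3.141, -0.001, -2.878]
contact_force: [0.2, -0.1, -0.7]
opening: 0.0506
grip_force: 0.0
```

```bash
python3 g.py -72 -66 36 0; python3 - <<'E'
from h import *
import pickle
s,c=snap('wrist','w1.png');pickle.dump((s,c),open('w1.pkl','wb'));print(s['opening'])
E
```

```text
now jig [-70.6 -65.1] z 149.7 | goal w [0.508 0.069 0.036] shift [ 0.021 -0.016  1.895] spin -0.0 t 1.55 F [ 0.2 -0.1 -0.7]
0.050560546811779544
```

View pics/w1.png

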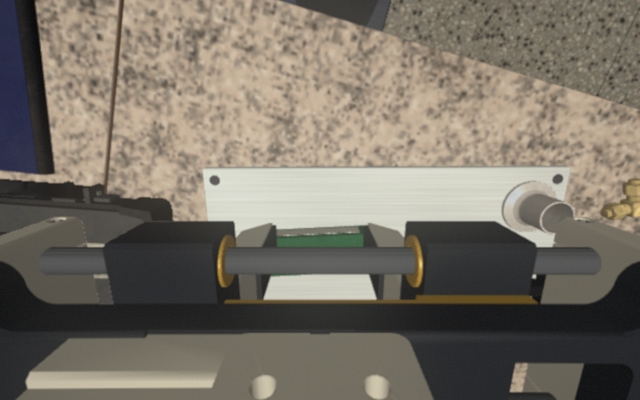

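```bash
python3 - <<'E'
from h import *
import pickle
s,c=pickle.load(open('w1.pkl','rb'))
print(pose(s,c)[1],c['T_tool_cam'])
JIG=[0.5599,0.1510,0.2638];r=R.from_euler('z',JIG[2]).as_matrix()[:2,:2]
g=lambda L,z:((px2w(s,c,L,z)[:,:2]-JIG[:2])@r*1000).round(1)
print('plate corners',g([(204,168),(569,167)],.01),'mod',g([(277,235),(363,229)],.036), g([(277,225),(363,225)],.010))
E
```

```text
[0.44614757 0.05206667 0.2915258 ] [[-8.85868585e-04  9.68811899e-01  2.47795723e-01  6.52201291e-02]
 [ 9.99998362e-01  4.67064585e-04  1.74889785e-03 -6.33581067e-04]
 [ 1.57861644e-03  2.47796867e-01 -9.68810725e-01 -1.41723614e-01]
 [ 0.00000000e+00  0.00000000e+00  0.00000000e+00  1.00000000e+00]]
plate corners [[ -93.6 -178.9]
 [ -94.2  175.8]] mod [[ -34.1 -106.2]
 [ -40.1  -25.6]] [[ -34.8 -109.9]
 [ -34.7  -21.6]]
```

The view agrees with the top measurement: near plate edge at -94 mm, and module near edge at about -37 mm. I'll descend and push.

step_arm([
  [[0.02, -0.02, 0.8], 0],
  [[0.02, -0.02, 1.5], 0],
  [[0.02, -0.02, 1.89], 0],
  [[0.02, -0.02, 1.89], 0],
])

```text
time: 2.1
tool_pos: [0.5069, 0.0691, 0.0357]
tool_rot: [3.14, -0.003, -2.876]
contact_force: [-0.6, 0.3, 1.0]
opening: 0.0505
grip_force: 0.0
```

```bash
python3 g.py 25 -66 36 0
```

```text
now jig [-72.5 -65.2] z 35.7 | goal w [0.601 0.094 0.036] shift [-1.625 -0.016 -0.01 ] spin 0.002 t 2.1 F [-0.6  0.3  1. ]
```

step_arm([
  [[-0.2, 0, 0], 0],
  [[-0.38, 0, 0], 0],
  [[-0.52, 0, 0], 0],
  [[-0.66, 0, 0], 0],
  [[-0.8, 0, 0], 0],
  [[-0.94, 0, 0], 0],
  [[-1.08, 0, 0], 0],
  [[-1.22, 0, 0], 0],
  [[-1.36, 0, 0], 0],
  [[-1.5, 0, 0], 0],
])

```text
time: 3.35
tool_pos: [0.596, 0.0917, 0.0367]
tool_rot: [3.142, 0.0, -2.877]
contact_force: [-1.9, -0.1, 0.8]
opening: 0.0505
grip_force: 0.7
```

```bash
python3 g.py 30.5 -66 36 0
```

```text
now jig [ 19.4 -66.7] z 36.7 | goal w [0.607 0.095 0.036] shift [-0.185  0.011  0.012] spin 0.0 t 3.35 F [-1.9 -0.1  0.8]
```

step_arm([
  [[-0.07, 0, 0], 0],
  [[-0.13, 0, 0], 0],
  [[-0.18, 0, 0], 0],
  [[-0.21, 0, 0], 0],
  [[-0.21, 0, 0], 0],
])

```text
time: 3.98
tool_pos: [0.605, 0.0941, 0.0366]
tool_rot: [3.141, -0.006, -2.877]
contact_force: [-9.9, -4.3, 7.8]
opening: 0.0503
grip_force: 5.6
```

```bash
python3 g.py 32 -66 36 0
```

```text
now jig [ 28.7 -66.7] z 36.6 | goal w [0.608 0.096 0.036] shift [-0.056  0.012  0.01 ] spin 0.001 t 3.975 F [-9.9 -4.3  7.8]
```

Contact at about 11 N, so the module is on the rail. I'll hold with a slight extra press and then check the picture.

step_arm([
  [[-0.03, 0, 0], 0],
  [[-0.03, 0, 0], 0],
  [[-0.03, 0, 0], 0],
])

```text
time: 4.35
tool_pos: [0.6051, 0.0941, 0.0367]
tool_rot: [3.141, -0.01, -2.877]
contact_force: [-16.7, -6.4, 12.7]
opening: 0.0504
grip_force: 8.8
```

step_arm([
  [[0.1, 0, 0], 0],
  [[0.4, 0, 0], 0],
  [[0.5, 0, 0], 0],
  [[0.5, 0, -0.6], 0],
  [[0.5, 0, -1.2], 0],
  [[0.5, 0, -1.2], 0],
], hand=255)

```text
time: 5.1
tool_pos: [0.5829, 0.0876, 0.1119]
tool_rot: [-3.14, 0.007, -2.877]
contact_force: [-0.2, -0.7, -0.3]
opening: 0.0009
grip_force: 0.0
```

```bash
python3 g.py 57 -135 110 1.5708;python3 g.py 57 -135 110 -1.5708; python3 - <<'E'
from h import *
print(robot.observe()['qpos'].round(2))
s,c=snap('top','top2.png')
a=cv2.imread('pics/top2.png')[140:265,280:460];cv2.imwrite('pics/c2.png',cv2.resize(a,None,fx=4.4,fy=4.4,interpolation=cv2.INTER_CUBIC))
E
```

```text
now jig [  5.7 -67.2] z 111.9 | goal w [0.65  0.036 0.11 ] shift [-0.855 -1.131  0.04 ] spin -1.57 t 5.1 F [-0.2 -0.7 -0.3]
now jig [  5.7 -67.2] z 111.9 | goal w [0.65  0.036 0.11 ] shift [-0.855 -1.131  0.04 ] spin 1.571 t 5.1 F [-0.2 -0.7 -0.3]
[ 0.02  0.58  1.52  0.    1.03 -1.82]
```

View pics/c2.png

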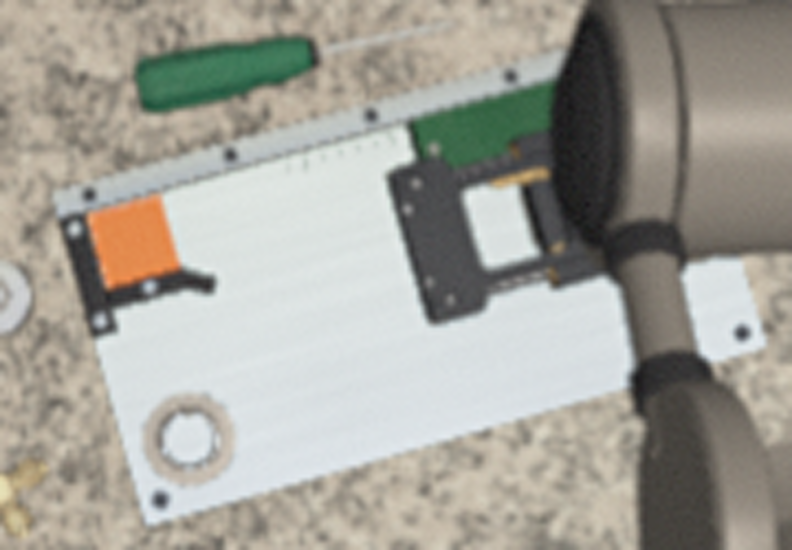

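The module lies along the rail with its front end near (412,125). Now I'll spin the closed fingers by +1.57 and go behind its rear end.

step_arm([
  [[0, -0.3, 0], 0.18],
  [[0, -0.6, 0], 0.36],
  [[-0.2, -0.9, 0], 0.54],
  [[-0.4, -1.13, 0], 0.72],
  [[-0.6, -1.13, 0], 0.9],
  [[-0.8, -1.13, 0], 1.08],
  [[-0.85, -1.13, 0], 1.26],
  [[-0.855, -1.13, 0], 1.44],
  [[-0.855, -1.13, 0], 1.571],
  [[-0.855, -1.13, 0], 1.571],
])

```text
time: 6.4
tool_pos: [0.6472, 0.0355, 0.1072]
tool_rot: [-3.14, -0.001, 1.836]
contact_force: [-0.4, 0.0, 0.3]
opening: 0.0005
grip_force: 0.0
```

```bash
python3 g.py 57 -136 36 -1.5708;  python3 - <<'E'
from h import *
import pickle
s,c=snap('wrist','w2.png');pickle.dump((s,c),open('w2.pkl','wb'))
E
```

```text
now jig [  54.1 -134.3] z 107.2 | goal w [0.65  0.035 0.036] shift [-0.029  0.05   1.186] spin 0.001 t 6.4 F [-0.4  0.   0.3]
```

View pics/w2.png

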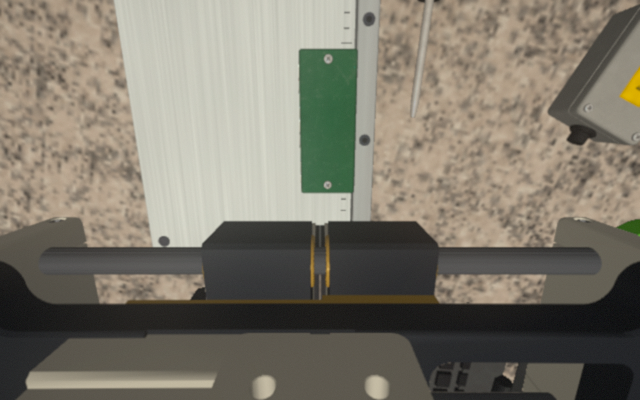

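The wrist view shows the module flat on the rail, with corners at about (299,50), (356,50), (355,191) and (302,192).

```bash
cat > wm.py <<'E'
from h import *
JIG=[0.5599,0.1510,0.2638];r=R.from_euler('z',JIG[2]).as_matrix()[:2,:2]
def g(s,c,L,z): return ((px2w(s,c,L,z)[:,:2]-JIG[:2])@r*1000).round(1)
E
python3 - <<'E'
from wm import *
import pickle
s,c=pickle.load(open('w2.pkl','rb'))
print(g(s,c,[(299,50),(356,50),(355,191),(302,192)],.036).tolist(), 'rail',g(s,c,[(360,0),(352,220)],.028).tolist(),'plate/rail outer',g(s,c,[(379,0),(370,220)],.028).tolist())
E
```

```text
[[41.1, -21.6], [79.3, -21.6], [81.6, -118.5], [41.7, -119.3]] rail [[81.8, 10.6], [80.9, -144.2]] plate/rail outer [[94.5, 10.6], [95.4, -144.2]]
```

step_arm([
  [[-0.03, 0.04, 0.6], 0],
  [[-0.03, 0.04, 1.1], 0],
  [[-0.03, 0.04, 1.186], 0],
  [[-0.03, 0.04, 1.186], 0],
])

```text
time: 6.95
tool_pos: [0.6506, 0.0343, 0.0378]
tool_rot: [3.141, -0.0, 1.836]
contact_force: [0.4, -0.4, -0.6]
opening: 0.0008
grip_force: 0.0
```

```bash
python3 g.py 57 -30 36 -1.5708
```

```text
now jig [  57.2 -136.3] z 37.8 | goal w [0.623 0.137 0.036] shift [ 1.772 -0.     0.03 ] spin 0.001 t 6.95 F [ 0.4 -0.4 -0.6]
```

step_arm([
  [[0.1, 0, 0], 0],
  [[0.2, 0, 0], 0],
  [[0.32, 0, 0], 0],
  [[0.45, 0, 0], 0],
  [[0.58, 0, 0], 0],
  [[0.71, 0, 0], 0],
  [[0.84, 0, 0], 0],
  [[0.97, 0, 0], 0],
  [[1.1, 0, 0], 0],
  [[1.23, 0, 0], 0],
])

```text
time: 8.2
tool_pos: [0.631, 0.1061, 0.0375]
tool_rot: [-3.142, -0.0, 1.835]
contact_force: [-0.4, -1.9, 0.9]
opening: 0.0003
grip_force: 0.9
```

step_arm([
  [[0.13, 0, 0], 0],
  [[0.26, 0, 0], 0],
  [[0.38, 0, 0], 0],
  [[0.47, 0, 0], 0],
  [[0.47, 0, 0], 0],
])

```text
time: 8.82
tool_pos: [0.6234, 0.1334, 0.0374]
tool_rot: [-3.141, -0.001, 1.835]
contact_force: [0.0, 0.6, 0.2]
opening: 0.0006
grip_force: 0.0
```

```bash
python3 g.py 57 55.5 36 -1.5708;  python3 - <<'E'
from h import *
import pickle
s,c=snap('wrist','w3.png');pickle.dump((s,c),open('w3.pkl','wb'))
E
```

```text
now jig [ 56.7 -33.6] z 37.4 | goal w [0.6   0.219 0.036] shift [1.485 0.006 0.024] spin 0.001 t 8.825 F [0.  0.6 0.2]
```

View pics/w3.png

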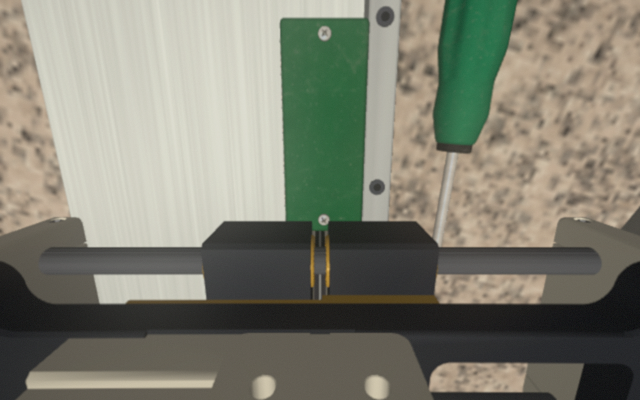

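The module is still flush, with its right edge (368,20)–(362,220) along the rail. I'll continue into the pocket.

step_arm([
  [[0.12, 0, 0], 0],
  [[0.24, 0, 0], 0],
  [[0.36, 0, 0], 0],
  [[0.48, 0, 0], 0],
  [[0.6, 0, 0], 0],
  [[0.72, 0, 0], 0],
  [[0.84, 0, 0], 0],
  [[0.96, 0, 0], 0],
  [[1.08, 0, 0], 0],
  [[1.2, 0, 0], 0],
])

```text
time: 10.12
tool_pos: [0.6049, 0.2027, 0.0376]
tool_rot: [3.141, -0.0, 1.835]
contact_force: [0.1, -0.8, -0.1]
opening: 0.0006
grip_force: 0.3
```

step_arm([
  [[0.06, 0, 0], 0],
  [[0.12, 0, 0], 0],
  [[0.17, 0, 0], 0],
  [[0.21, 0, 0], 0],
  [[0.24, 0, 0], 0],
  [[0.24, 0, 0], 0],
])

```text
time: 10.88
tool_pos: [0.6012, 0.2163, 0.0376]
tool_rot: [3.141, -0.0, 1.835]
contact_force: [0.9, -0.2, 0.2]
opening: 0.0001
grip_force: 0.0
```

```bash
python3 g.py 57 55.5 36 -1.5708
```

```text
now jig [56.9 52.3] z 37.6 | goal w [0.6   0.219 0.036] shift [0.053 0.001 0.027] spin 0.0 t 10.875 F [ 0.9 -0.2  0.2]
```

No end-stop force yet, so I'll creep on.

step_arm([
  [[0.03, 0, 0], 0],
  [[0.05, 0, 0], 0],
  [[0.07, 0, 0], 0],
  [[0.09, 0, 0], 0],
  [[0.09, 0, 0], 0],
])

```text
time: 11.5
tool_pos: [0.601, 0.2183, 0.0378]
tool_rot: [3.141, 0.004, 1.835]
contact_force: [2.8, -12.8, 0.3]
opening: 0.0004
grip_force: 6.7
```

The end stop is felt at 13 N. I'll press briefly, back off and look.

step_arm([
  [[0.03, 0, 0], 0],
  [[0.03, 0, 0], 0],
])

```text
time: 11.75
tool_pos: [0.601, 0.2183, 0.0379]
tool_rot: [3.141, 0.007, 1.835]
contact_force: [4.4, -20.0, 0.9]
opening: 0.0005
grip_force: 9.9
```

step_arm([
  [[-0.2, 0, 0], 0],
  [[-0.5, 0, 0], 0],
  [[-0.7, 0, -0.6], 0],
  [[-0.7, 0, -1.2], 0],
  [[-0.7, 0, -1.2], 0],
])

```text
time: 12.38
tool_pos: [0.6123, 0.1824, 0.1129]
tool_rot: [3.135, 0.0, 1.834]
contact_force: [0.3, 0.7, 0.2]
opening: 0.0007
grip_force: 0.0
```

```bash
python3 g.py 5 85 110 0;  python3 - <<'E'
from h import *
import pickle
s,c=snap('wrist','w4.png');pickle.dump((s,c),open('w4.pkl','wb'))
E
```

```text
now jig [58.8 16.6] z 112.9 | goal w [0.543 0.234 0.11 ] shift [ 1.14  -0.897  0.042] spin -1.571 t 12.375 F [0.3 0.7 0.2]
```

View pics/w4.png

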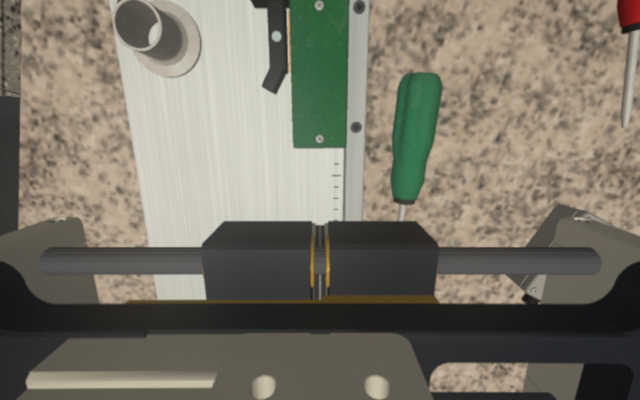

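```bash
python3 - <<'E'
from wm import *
import pickle
s,c=pickle.load(open('w4.pkl','rb'))
print(g(s,c,[(294,149),(346,148),(290,2),(348,2)],.036).tolist(), 'rail',g(s,c,[(348,0),(344,200)],.028).tolist())
E
```

```text
[[41.3, 63.2], [80.0, 63.9], [40.9, 159.3], [79.3, 159.4]] rail [[80.0, 163.4], [80.1, 21.6]]
```

The module measures x ≈ 60 mm, with its rear end at y ≈ 64 mm (expected 65). It is parallel to the rail, firm against the stop, and the fingers are clear.

```bash
python3 -c "
from cell import robot
print(robot.hand_in())"
```

```text
the job is handed in; nothing more can be done
None
```

I pushed the module flat against the rail, slid it into the pocket against the end stop, and handed the job in at about 12.4 s with the fingers clear; my last look put it about 1 mm from home and parallel to the rail, but hand-in returned no verdict.

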